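Open the two-stage shutter of a bench light source

ROBOT

A 7-joint arm with a two-finger parallel gripper is mounted at the origin on a cart in front of the work surface, level with it; the furniture and walls round the work are solid. World frame = base frame: x ahead of the robot, y to its left, z up, the work surface at z = 0. Lengths are in m, angles in rad, forces in N, time in s.
With the tool pointing down it reaches from about 0.4 to 0.85 m from the base axis. Payload 4.5 kg.
Tool frame: the origin (TCP) lies at the very end of the fingers, on their centre line; the grasp point (between the pads) lies 19 mm behind it; z points along the fingers, y is the line along which they close (so a half turn about z gives the same grasp; the last joint's range is limited). The gripper opens to 88 mm and grips with 3 to 60 N. Pads are 18 mm wide; open, the fingers measure 123 mm over their backs; the gripper's body (75 mm by 187 mm) begins 45 mm behind the grasp point.
Start: joints at [1.347, 0.689, -0.195, 1.565, 0.157, 0.902, -0.215], TCP at [0.159, -0.604, 0.239] pointing down, gripper open.
Joint ranges: [-3.01, 3.01], [-0.46, 2.08], [-1.47, 1.51], [0.13, 2.56], [-1, 4.14], [0.04, 2.09], [-2.66, 2.66]. Speed limits (rad/s): [2.57, 2.57, 3.14, 3.14, 3.14, 3.14, 3.14].

INTERFACE

Orientations are given as a unit quaternion [x, y, z, w].
In Python, from plant import r gives the robot as it stands. The module is installed in compiled form; this text tells all that it offers.
- The arm moves only by the tool step_arm, never from a script. Its argument "increments" is a list of rows, each a list of 2 entries, a list of its own where there are three numbers: the shift along the world's x, y, z in cm, then the turn, a rotation vector about the world's x, y, z in degrees. A call has exactly 10 rows; each row shifts and turns the commanded pose from where the row before left it; what a row does not reach is not made up. A row lasts 1/10 s, in which the tool goes at most 50 mm and 8.59 degrees, less where a joint would pass 70% of its speed; a pose out of reach is approached as far as the arm can. A call is refused whole if a number of a shift passes 5 or a number of a turn 8.59, either way. A call with a gripper value outside its range is refused whole. "fingers" is the opening, from 0 (shut) to 1 (fully open), set as the call begins (left out, the last holds). The fingers move at their own pace and stop on an object; "grip_force" is the grip in N (left out, the last holds). Time passes only in rows, so rows that do not move let the fingers close, or fill a call up. It gives the time, the measured TCP pose, the force, the opening and the grip force at its end, in the units of the state.
- r.get_state(): the state, without advancing time (a new reading comes with each control period).
- r.snapshot(name): name is "side" or "top"; returns (picture, depth): 400x640x3 uint8, red, green, blue; 400x640 float32, m along the optical axis (not along the pixel's ray), 0 where there is no reading.
- r.calibration(name): a dict with "fov_y" (degrees; the focal length in pixels is half the picture's height over the tangent of half this angle, whatever the lens; pixels are square), "cx", "cy" (the principal point, pixels), "R" (3x3) and "t" (3): a world point X has camera coordinates R X + t. Camera axes: x right, y down, z forward; pixel columns grow to the right and rows downward; lengths in m; the calibration is good to about 2 mm. A picture is of the moment at which its call begins. calibration takes no time and is no camera call.
- r.finish_job(): hands the job in; it is judged then, once.
The state is a dict: "clock": time; "q": joint angles; "qd": joint speeds; "joint_torque": joint torques, N m; "tool_pos": TCP position; "eef_rot": TCP orientation; "contact_force": force on the tool from outside, world axes, zero at the start; "moment": the same for the moment, N m; "opening": opening from 0.0 (shut) to 1.0 (fully open); "finger_force": force on a finger pad.
Only numpy, scipy, OpenCV 4.12 (cv2) and the standard library are available. Lean on these libraries where they do the work, as an engineer would, in place of code of your own. Each camera call takes 0.05 s, during which the arm holds its last target. There are 200 camera calls.

TASK

With closed fingertips, gently push the light source's red shutter lever to the left, past its first detent (one yellow dot) and fully home at the second stop (two green dots), and only then press the green button fully down and let it come back up. Grip and lift nothing, do not shove the light source along the table or tip it, and leave the screws, vial, mirror mount, post and parts box where they stand.

Things in the scene. Friction and masses are not known exactly. Their poses are not given: they have to be found in the camera images.
- light_source: Flat grey box with an aluminium deck, loose on rubber feet: 130 mm (own x) by 240 mm (own y), deck 60 mm above the table; 2.7 kg, slides at a sideways push of 20 to 35 N. Origin: centre of its underside. Own +z up, +x to the beam outlet at its back (away from the robot), +y left, the way the lever opens. Yaw within 0.5 rad of the world's axes.
- shutter_lever (a joint): Slide of the red lever, m, straight along the box's own +y: 0 closed, 0.060 second stop (hard end, two green dots). Starts at 0 to 0.014. A detent catches it at 0.030 (one yellow dot): getting in and out of it takes about 6 N each. Another such click at 0.049 to 0.055; beyond it a spring draws the lever to the second stop. Elsewhere 1 N; stays where left.
- knob_top (a point): Centre of the top of the lever's upright round red knob, 20 mm diameter, 44 mm above the deck; full width from 22 to 40 mm above the deck, stem below 13 mm on a 26x28 mm plate 5 mm high. In the box's frame: x -0.020, y -0.045 + joint value, z 0.104. The deck is free for 60 mm on the knob's -y side.
- enable_button (a joint): How far the green button is pressed down, m, 0 (out) to 0.005 (fully down). A spring returns it; it needs 1.2 N to start and 4 N to be fully down. Pressed counts from 0.004.
- enable_button_top (a point): Centre of the top of the round green button (30 mm diameter), 21 mm above the deck (81 mm above the table), at x -0.020, y +0.085 in the box's frame, 70 mm beyond the knob's last place in line with the slot; moves with the button. Round it a black collar, 46 mm diameter, 12 mm above the deck.
- cap_screw_1: steel cap screw, 13 mm wide, 26 mm high, standing on its head on the rear of the light source's deck. Loose; to be left alone. Origin: centre of its underside.
- cap_screw_2: steel cap screw, 13 mm wide, 26 mm high, standing on its head on the rear of the light source's deck. Loose; to be left alone. Origin: centre of its underside.
- mirror_mount: black mirror mount, 36x50x82 mm, on the table behind the light source, in its beam. Loose; to be left alone. Origin: centre of its underside.
- post_50: steel post, 13 mm diameter, 50 mm high, standing on the table behind the light source. Loose; to be left alone. Origin: centre of its underside.
- vial_c: glass vial with a blue cap, 36 mm diameter, 67 mm high, standing on the table to the left of the light source. Loose; to be left alone. Origin: centre of its underside.
- parts_box_2: red open parts box, 46x66x24 mm, on the table in front of the light source. Loose; to be left alone. Origin: centre of its underside.

How it is judged:
By the outcome, as a careful person would: the job done as asked, in the order asked, and still so for the second after the job is handed in, with the robot touching nothing.
It also fails if it takes over 48 s, if anything falls off the work surface, if the arm or the gripper's body presses on something with over 40 N, if the wrist force passes 120 N, or if a joint passes its speed limit or range.

## Working session

There is one attempt and no reset: what is moved stays moved. The work goes in short steps, Python scripts to look and compute and a tool call to move; the robot and the scene stay as the last step left them, time stands still between calls to the robot, and variables do not carry over. Pictures are saved under pics/ and viewed, at most 10 in all, crops included, and the job is handed in when it is done.

Besides the shell and the picture viewer there is one more tool, called after ">>>" by a JSON object that holds its "api" and its "payload". step_arm: Moves the arm, as the interface text tells. Its arguments: {"type":"object","properties":{"increments":{"type":"array","items":{"type":"array"}},"fingers":{"type":"number"},"grip_force":{"type":"number"}},"required":["increments"]}

```bash
mkdir -p pics
cat > h.py <<'E'
import numpy as np, cv2
from plant import r
def shot(n,f):
    p,d=r.snapshot(n); cv2.imwrite('pics/'+f+'.png',p[:,:,::-1]); np.savez('pics/'+f,p=p,d=d); return p,d
def cloud(n,d):
    c=r.calibration(n); f=d.shape[0]/2/np.tan(np.radians(c['fov_y'])/2)
    v,u=np.mgrid[:d.shape[0],:d.shape[1]]
    P=np.stack([(u-c['cx'])/f*d,(v-c['cy'])/f*d,d],-1)
    return (P-np.array(c['t']))@np.array(c['R'])
E
python3 - <<'E'
from h import *
for n in('top','side'): shot(n,n+'0'); print(r.calibration(n))
s=r.get_state(); print(s)
E
```

```text
{'fov_y': 44.3957781901209, 'cx': 321.61276741012546, 'cy': 199.86161561132676, 'R': array([[ 0.02982318, -0.9989262 ,  0.03545452],
       [-0.98425751, -0.03553016, -0.17313223],
       [ 0.17420602, -0.02973303, -0.98426023]]), 't': array([0.21136481, 0.60006241, 0.93646761])}
{'fov_y': 51.22126556930487, 'cx': 315.94403531518554, 'cy': 203.1024654694144, 'R': array([[ 0.61138105,  0.79100273, -0.02297605],
       [ 0.43298295, -0.35868143, -0.82696638],
       [-0.66237374,  0.49564333, -0.56178173]]), 't': array([-0.54364014, -0.10006723,  1.14108533])}
{'clock': 0.1, 'q': array([ 1.34681045,  0.68991951, -0.19454237,  1.56625784,  0.15732138,
        0.90247828, -0.21511159]), 'qd': array([-2.82879284e-04, -8.90235570e-04, -1.08190936e-04, -2.01590894e-03,
        3.25602997e-05, -2.32792753e-04, -3.55439172e-04]), 'joint_torque': array([-2.21112990e-03, -5.28495812e+01, -1.27107605e+00, -1.53837651e+01,
       -5.25016291e-02,  2.02356365e-03,  5.33928528e-05]), 'tool_pos': array([ 0.15915662, -0.60380232,  0.23797394]), 'eef_rot': array([ 9.91698195e-01,  1.28584584e-01, -1.66504601e-04, -8.17327702e-04]), 'contact_force': array([ 0.54961801,  0.38227832, -0.18798098]), 'moment': array([-0.05577951, -0.00337754, -0.0070888 ]), 'finger_force': 0.0, 'opening': 1.0025895469745236}
```

View pics/top0.png

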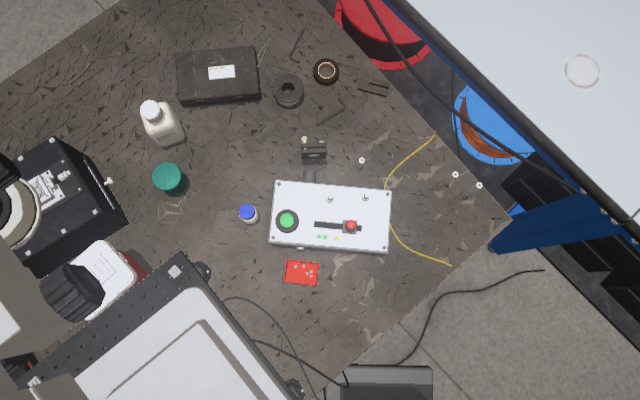

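View pics/side0.png

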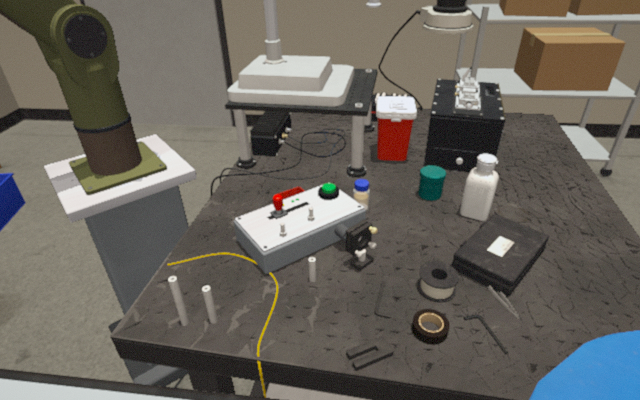

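The top view shows the deck (272–390, 182–252), the green button at about (287,221), the red knob at (351,226) near closed, and screws at (330,199) and (365,198). The side view confirms this, with a raised platform front-left of the box. Next I'll measure.

```bash
cat > m.py <<'E'
from h import *
def measure(p,d,n='top'):
    W=cloud(n,d); h=cv2.cvtColor(p,cv2.COLOR_RGB2HSV).astype(int); H,S,V=h[...,0],h[...,1],h[...,2]
    x,y,z=W[...,0],W[...,1],W[...,2]
    roi=(d>0)&(x>.3)&(x<.8)&(y>-.4)&(y<.3)
    deck=roi&(abs(z-.06)<.008)&(S<60)&(V>130)
    k,l,st,_=cv2.connectedComponentsWithStats(deck.astype(np.uint8)); i=1+st[1:,4].argmax()
    c,sz,a=cv2.minAreaRect(W[l==i][:,:2].astype(np.float32)); print('deck',c,sz,a,'z',np.median(z[l==i]))
    o={}
    for nm,m in(('green',(abs(H-65)<20)&(S>120)&(z>.07)&(z<.095)),('red',((H<8)|(H>172))&(S>130)&(z>.097)&(z<.115))):
        q=W[roi&m]; print(nm,len(q),np.median(q,0),(q.min(0)+q.max(0))/2,q.max(0)-q.min(0)); o[nm]=q
    return W
if __name__=='__main__':
    t=np.load('pics/top0.npz'); measure(t['p'],t['d']); t=np.load('pics/side0.npz'); measure(t['p'],t['d'],'side')
    W=cloud('top',np.load('pics/top0.npz')['d'])
    for u,v in((330,199),(365,198),(248,214),(312,150),(301,272),(175,271),(185,260),(240,325)): print(u,v,W[v,u].round(3))
E
python3 m.py
```

```text
deck (0.5605459213256836, 0.19857335090637207) (0.20991581678390503, 0.12933993339538574) 86.79257202148438 z 0.05936233071889524
  return _methods._mean(a, axis=axis, dtype=dtype,
  ret = um.true_divide(
Traceback (most recent call last):
  File "m.py", line 14, in <module>
    t=np.load('pics/top0.npz'); measure(t['p'],t['d']); t=np.load('pics/side0.npz'); measure(t['p'],t['d'],'side')
                                ~~~~~~~^^^^^^^^^^^^^^^
  File "m.py", line 11, in measure
    q=W[roi&m]; print(nm,len(q),np.median(q,0),(q.min(0)+q.max(0))/2,q.max(0)-q.min(0)); o[nm]=q
                                                ~~~~~^^^
ValueError: zero-size array to reduction operation minimum which has no identity
```

ROI too tight in y; widen it.

```bash
sed -i 's/(y<.3)$/(y<.5)/' m.py; grep -n roi= m.py; python3 m.py
```

```text
5:    roi=(d>0)&(x>.3)&(x<.8)&(y>-.4)&(y<.5)
deck (0.5613223910331726, 0.21264126896858215) (0.2380632907152176, 0.1292976289987564) 86.67707061767578 z 0.05935399044371097
  return _methods._mean(a, axis=axis, dtype=dtype,
  ret = um.true_divide(
Traceback (most recent call last):
  File "m.py", line 14, in <module>
    t=np.load('pics/top0.npz'); measure(t['p'],t['d']); t=np.load('pics/side0.npz'); measure(t['p'],t['d'],'side')
                                ~~~~~~~^^^^^^^^^^^^^^^
  File "m.py", line 11, in measure
    q=W[roi&m]; print(nm,len(q),np.median(q,0),(q.min(0)+q.max(0))/2,q.max(0)-q.min(0)); o[nm]=q
                                                ~~~~~^^^
ValueError: zero-size array to reduction operation minimum which has no identity
```

Run:
```python
from h import *
t=np.load('pics/top0.npz');W=cloud('top',t['d']);h=cv2.cvtColor(t['p'],cv2.COLOR_RGB2HSV)
for u,v in((287,221),(283,221),(351,226),(354,224),(347,226),(330,199),(365,198),(248,214),(312,150),(301,272),(175,271),(240,325)): print(u,v,W[v,u].round(3),h[v,u],t['d'][v,u])
```

```text
287 221 [0.543 0.297 0.082] [ 68  99 225] 0.9418441
283 221 [0.543 0.305 0.079] [ 68 103 221] 0.9440419
351 226 [0.535 0.176 0.101] [  2 108 229] 0.92511934
354 224 [0.539 0.17  0.105] [  0 138 229] 0.9223742
347 226 [0.535 0.183 0.1  ] [179 140 201] 0.92560625
330 199 [0.59  0.216 0.079] [120   4 171] 0.95488244
365 198 [0.596 0.146 0.07 ] [  9  14 131] 0.96727157
248 214 [0.557 0.375 0.065] [115 145 230] 0.9579774
312 150 [0.686 0.254 0.082] [ 17  22 105] 0.9682221
301 272 [0.449 0.267 0.003] [  2 164 227] 1.0039251
175 271 [0.439 0.476 0.186] [114   6 202] 0.81598777
240 325 [0.354 0.365 0.17 ] [ 6 14 89] 0.8197703
```

```bash
sed -i 's/S>120/S>70/;s/S>130/S>80/;s/z>.097)/z>.095)/' m.py; python3 m.py
python3 - <<'E'
from h import *
t=np.load('pics/top0.npz');W=cloud('top',t['d']); m=(t['d']>0)&(W[...,2]>.1)&(W[...,0]>.2)&(W[...,0]<.8)&(W[...,1]<.6)&(W[...,1]>-.5)
k,l,st,_=cv2.connectedComponentsWithStats(m.astype(np.uint8))
for i in range(1,k):
  if st[i,4]>15: print(st[i],W[l==i].min(0).round(3),W[l==i].max(0).round(3))
E
```

```text
deck (0.5613223910331726, 0.21264126896858215) (0.2380632907152176, 0.1292976289987564) 86.67707061767578 z 0.05935399044371097
green 183 [0.54534536 0.29887449 0.08003701] [0.54560279 0.29940697 0.07758333] [0.02735322 0.02728248 0.01414956]
red 77 [0.53814082 0.1761911  0.10196482] [0.53835117 0.17664351 0.10283089] [0.01757802 0.01711063 0.01024669]
deck (0.5647397637367249, 0.21138283610343933) (0.23700720071792603, 0.1279216855764389) 86.65866088867188 z 0.05859306173380453
green 131 [0.55305378 0.29496222 0.07856091] [0.61235549 0.27363517 0.07597521] [0.15511925 0.09267306 0.01163971]
red 63 [0.54516724 0.17224708 0.10126768] [0.5433373  0.17335927 0.10011768] [0.01895649 0.01601007 0.00976419]
330 199 [0.59  0.216 0.079]
365 198 [0.596 0.146 0.07 ]
248 214 [0.557 0.375 0.065]
312 150 [0.686 0.254 0.082]
301 272 [0.449 0.267 0.003]
175 271 [0.439 0.476 0.186]
185 260 [0.458 0.462 0.181]
240 325 [0.354 0.365 0.17 ]
[140  99  28  30 544] [0.712 0.538 0.1  ] [0.764 0.585 0.142]
[  1 164  20  20 254] [0.526 0.591 0.447] [0.546 0.6   0.48 ]
[346 220  10  10  69] [0.53  0.168 0.1  ] [0.547 0.185 0.108]
[    0   248   299   152 29810] [0.239 0.263 0.1  ] [0.477 0.6   0.616]
```

The box centre is about (0.562, 0.2125) with yaw −3.3°. The lever is at about 0.008, with the knob at (0.540,0.176) and the button at (0.547,0.2985). I'll check the corridor heights before moving.

Run:
```python
from h import *
A=[]
for n in('top','side'):
    t=np.load(f'pics/{n}0.npz');W=cloud(n,t['d'])[t['d']>0]; A.append(W)
W=np.concatenate(A)
for x in np.arange(0,.9,.1):
    print(round(x,1),[(lambda q: round(float(np.percentile(q,99)),2) if len(q)>5 else None)(W[(W[:,0]>=x)&(W[:,0]<x+.1)&(W[:,1]>=y)&(W[:,1]<y+.1)][:,2]) for y in np.arange(-.7,.6,.1)])
```

```text
0.0 [-0.76, -0.76, -0.76, -0.76, -0.76, 0.43, 0.42, 0.41, 0.01, -0.76, None, None, -0.0]
0.1 [-0.76, -0.76, -0.76, -0.76, -0.76, -0.0, 0.01, 0.01, -0.0, 0.21, 0.39, 0.39, 0.01]
0.2 [-0.76, -0.76, -0.76, -0.76, -0.76, -0.76, -0.76, -0.76, 0.01, 0.23, 0.25, 0.36, 0.25]
0.3 [-0.57, -0.76, -0.76, -0.76, -0.76, -0.76, -0.76, 0.0, 0.0, 0.01, 0.25, 0.6, 0.59]
0.4 [-0.33, -0.57, -0.76, -0.76, -0.76, -0.77, 0.01, 0.01, 0.06, 0.05, 0.0, 0.46, 0.51]
0.5 [-0.26, -0.24, -0.01, 0.09, None, 0.0, 0.0, 0.06, 0.1, 0.08, 0.08, 0.0, 0.47]
0.6 [None, None, 0.09, 0.09, 0.09, 0.0, 0.1, 0.06, 0.07, 0.08, 0.06, 0.0, 0.07]
0.7 [None, None, 0.09, 0.09, 0.09, 0.09, 0.0, 0.01, 0.0, 0.08, 0.0, 0.03, 0.14]
0.8 [None, None, 0.09, 0.09, 0.09, 0.09, 0.09, 0.01, 0.01, 0.04, 0.04, 0.04, 0.04]
```

>>> {"api": "step_arm", "payload": {"increments": [[[0,0,0],[0,0,-6]],[[0,0,0],[0,0,-6]],[[0,0,0],[0,0,-6]],[[0,0,1],[0,0,0]],[[0,0,1],[0,0,0]],[[0,0,1],[0,0,0]],[[0,0,1],[0,0,0]],[[0,0,1],[0,0,0]],[[0,0,1],[0,0,0]],[[0,0,0],[0,0,0]]], "fingers": 0, "grip_force": 25}}

```text
clock: 1.1
tool_pos: [0.1596, -0.6053, 0.3006]
eef_rot: [1.0, -0.028, 0.001, 0.002]
contact_force: [-0.6, -0.0, 0.2]
opening: 0.12
finger_force: 0.0
```

>>> {"api": "step_arm", "payload": {"increments": [[[2.5,2,0],[0,0,0]],[[3,3,0],[0,0,0]],[[3,3,0],[0,0,0]],[[3,3,0],[0,0,0]],[[3,3,0],[0,0,0]],[[3,3,0],[0,0,0]],[[3,3,0],[0,0,0]],[[3,3,0],[0,0,0]],[[2,3,0],[0,0,0]],[[2,3,0],[0,0,0]]]}}

```text
clock: 2.1
tool_pos: [0.4352, -0.3128, 0.2985]
eef_rot: [1.0, -0.028, -0.0, -0.0]
contact_force: [0.4, 0.4, -0.2]
opening: 0.004
finger_force: 0.0
```

>>> {"api": "step_arm", "payload": {"increments": [[[2,4,0],[0,0,0]],[[2,4,0],[0,0,0]],[[2,4,0],[0,0,0]],[[1,4,0],[0,0,0]],[[1,4,0],[0,0,0]],[[1,4,0],[0,0,0]],[[1,4,0],[0,0,0]],[[0,4,0],[0,0,0]],[[0,4,0],[0,0,0]],[[0,3,0],[0,0,0]]]}}

```text
clock: 3.1
tool_pos: [0.5339, 0.0788, 0.2985]
eef_rot: [1.0, -0.027, -0.0, -0.0]
contact_force: [-0.0, 0.0, 0.3]
opening: 0.004
finger_force: 0.0
```

>>> {"api": "step_arm", "payload": {"increments": [[[0.3,2,0],[0,0,0]],[[0,2,0],[0,0,0]],[[0,0,-3],[0,0,0]],[[0,0,-3],[0,0,0]],[[0,0,-3],[0,0,0]],[[0,0,-3],[0,0,0]],[[0,0,-3],[0,0,0]],[[0,0,-1.5],[0,0,0]],[[0,0,0],[0,0,0]],[[0,0,0],[0,0,0]]]}}

```text
clock: 4.1
tool_pos: [0.5375, 0.1157, 0.1339]
eef_rot: [1.0, -0.028, -0.0, 0.0]
contact_force: [-0.1, -0.7, 0.4]
opening: 0.003
finger_force: 0.0
```

Run:
```python
from h import *
p,d=shot('side','side1'); cv2.imwrite('pics/side1c.png',cv2.resize(p[130:290,200:420,::-1],None,fx=3.6,fy=3.6,interpolation=cv2.INTER_CUBIC))
p,d=shot('top','top1'); cv2.imwrite('pics/top1c.png',cv2.resize(p[150:290,230:430,::-1],None,fx=4,fy=4,interpolation=cv2.INTER_CUBIC))
```

```text
(no output)
```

View pics/side1c.png

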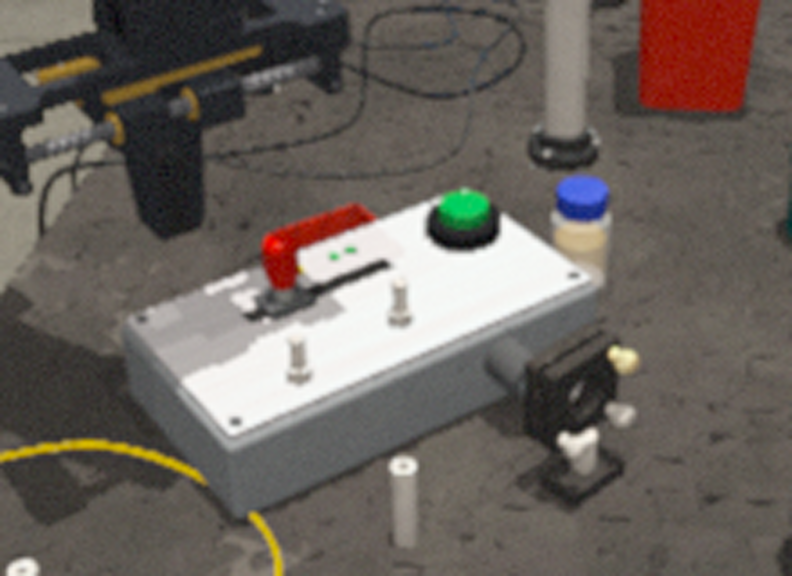

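View pics/top1c.png

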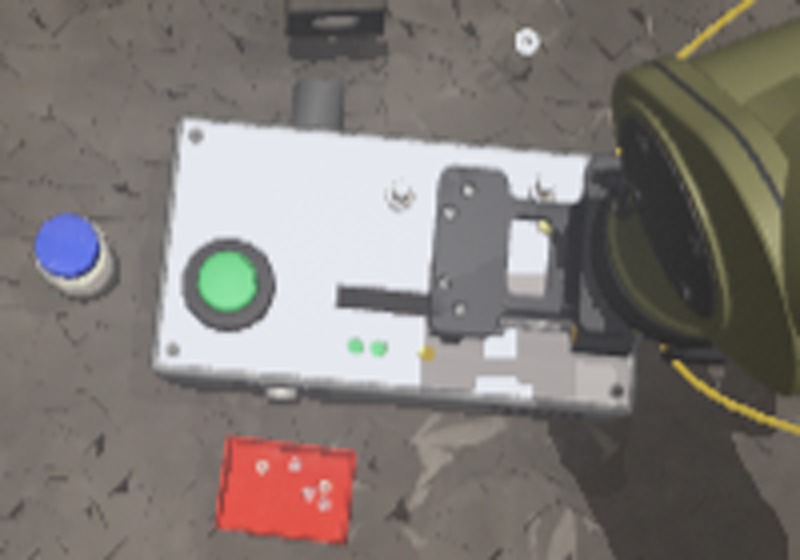

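The side crop shows the fingertips at (175,230), clear of and right of the knob at (275,250). The top crop shows the gripper over the deck's right end in line with the slot. I'll descend and approach.

>>> {"api": "step_arm", "payload": {"increments": [[[0,0,-1.5],[0,0,0]],[[0,0,-1.5],[0,0,0]],[[0,0,-1],[0,0,0]],[[0,0,-1],[0,0,0]],[[0,0,0],[0,0,0]],[[0,0.8,0],[0,0,0]],[[0.1,0.8,0],[0,0,0]],[[0,0.5,0],[0,0,0]],[[0,0.3,0],[0,0,0]],[[0,0,0],[0,0,0]]]}}

```text
clock: 5.2
tool_pos: [0.5384, 0.1406, 0.0839]
eef_rot: [1.0, -0.028, 0.0, -0.0]
contact_force: [-1.2, 0.3, 0.1]
opening: 0.004
finger_force: 0.0
```

>>> {"api": "step_arm", "payload": {"increments": [[[0,0.2,0],[0,0,0]],[[0,0.2,0],[0,0,0]],[[0,0.2,0],[0,0,0]],[[0,0.2,0],[0,0,0]],[[0.1,0.2,0],[0,0,0]],[[0,0.2,0],[0,0,0]],[[0,0.2,0],[0,0,0]],[[0,0.2,0],[0,0,0]],[[0,0.2,0],[0,0,0]],[[0,0.2,0],[0,0,0]]]}}

```text
clock: 6.2
tool_pos: [0.5394, 0.1597, 0.0838]
eef_rot: [1.0, -0.028, 0.0, 0.0]
contact_force: [0.9, -0.7, -0.1]
opening: 0.003
finger_force: 0.4
```

Run:
```python
from h import *
from m import measure
p,d=shot('side','side2'); measure(p,d,'side'); print(r.get_state()['contact_force'])
cv2.imwrite('pics/side2c.png',cv2.resize(p[130:290,200:420,::-1],None,fx=3.6,fy=3.6,interpolation=cv2.INTER_CUBIC))
```

```text
deck (0.5647818446159363, 0.21050786972045898) (0.23626764118671417, 0.12864476442337036) 86.84070587158203 z 0.0585893477040299
green 124 [0.5528471  0.29419039 0.07872084] [0.54910636 0.2997022  0.07556423] [0.02815825 0.03329963 0.01067863]
red 48 [0.54702601 0.18321773 0.10097486] [0.54380007 0.18396565 0.10022103] [0.01500722 0.01479411 0.00998053]
[ 0.26722389 -1.1392873  -0.56856841]
```

View pics/side2c.png

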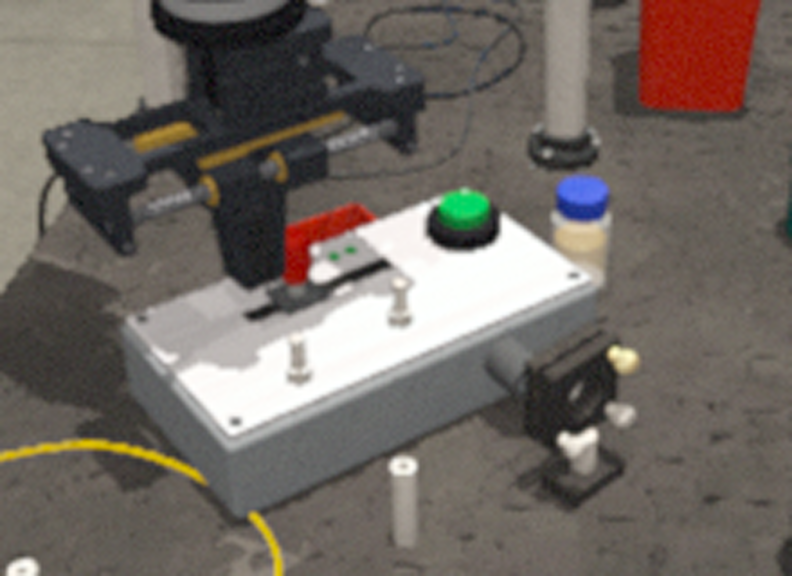

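The side crop shows the finger at (255,260) touching the knob at (298,245). The lever has moved to about 0.019 and the box hasn't shifted. I'll continue.

>>> {"api": "step_arm", "payload": {"increments": [[[0,0.2,0],[0,0,0]],[[0,0.2,0],[0,0,0]],[[0,0.2,0],[0,0,0]],[[0,0.2,0],[0,0,0]],[[0.1,0.2,0],[0,0,0]],[[0,0.2,0],[0,0,0]],[[0,0.2,0],[0,0,0]],[[0,0.2,0],[0,0,0]],[[0,0.2,0],[0,0,0]],[[0,0.2,0],[0,0,0]]]}}

```text
clock: 7.25
tool_pos: [0.5403, 0.1768, 0.0838]
eef_rot: [1.0, -0.029, -0.0, 0.002]
contact_force: [0.7, -8.4, 2.9]
opening: 0.003
finger_force: 4.2
```

>>> {"api": "step_arm", "payload": {"increments": [[[0,0.2,0],[0,0,0]],[[0,0.2,0],[0,0,0]],[[0,0.2,0],[0,0,0]],[[0,0.2,0],[0,0,0]],[[0.1,0.2,0],[0,0,0]],[[0,0.2,0],[0,0,0]],[[0,0.1,0],[0,0,0]],[[0,0.1,0],[0,0,0]],[[0,0,0],[0,0,0]],[[0,0,0],[0,0,0]]]}}

```text
clock: 8.25
tool_pos: [0.5411, 0.1934, 0.0837]
eef_rot: [1.0, -0.028, -0.0, 0.0]
contact_force: [-1.0, -1.3, 0.1]
opening: 0.005
finger_force: 0.7
```

Run:
```python
from h import *
from m import measure
p,d=shot('side','side3'); measure(p,d,'side'); print(r.get_state()['contact_force'])
```

```text
deck (0.5651853084564209, 0.21101921796798706) (0.2366606444120407, 0.12773293256759644) 86.42410278320312 z 0.058571904805508335
green 128 [0.55311085 0.29486251 0.07884276] [0.54943765 0.30124587 0.07560124] [0.02714474 0.03765589 0.01108944]
red 50 [0.54884905 0.21592545 0.10059875] [0.54326108 0.20190817 0.10114263] [0.02134483 0.0470821  0.01171392]
[-1.23738845 -1.23866711  0.38089848]
```

>>> {"api": "step_arm", "payload": {"increments": [[[0,0.1,0],[0,0,0]],[[0,0.1,0],[0,0,0]],[[0,0.1,0],[0,0,0]],[[0,0.1,0],[0,0,0]],[[0,0.1,0],[0,0,0]],[[0,0.1,0],[0,0,0]],[[0,0,0],[0,0,0]],[[0,0,0],[0,0,0]],[[0,0,0],[0,0,0]],[[0,0,0],[0,0,0]]]}}

```text
clock: 9.3
tool_pos: [0.5412, 0.1978, 0.0837]
eef_rot: [1.0, -0.029, -0.0, 0.001]
contact_force: [-1.1, -5.3, 1.6]
opening: 0.003
finger_force: 2.6
```

Run:
```python
from h import *
from m import measure
p,d=shot('side','side4'); measure(p,d,'side'); print(r.get_state()['contact_force'])
```

```text
deck (0.5653070211410522, 0.21140623092651367) (0.23759937286376953, 0.12813632190227509) 86.98512268066406 z 0.05859600471800293
green 130 [0.55261179 0.29470518 0.078684  ] [0.55073947 0.25761403 0.07886341] [0.02611751 0.11833589 0.01723179]
red 53 [0.54972963 0.21931534 0.10091702] [0.5433547  0.20588143 0.10345186] [0.02142007 0.04671218 0.01651685]
[-0.85743734 -4.63799354  1.78898952]
```

>>> {"api": "step_arm", "payload": {"increments": [[[0,0.1,0],[0,0,0]],[[0,0.1,0],[0,0,0]],[[0,0,0],[0,0,0]],[[0,0,0],[0,0,0]],[[0,0,0],[0,0,0]],[[0,0,0],[0,0,0]],[[0,0,0],[0,0,0]],[[0,0,0],[0,0,0]],[[0,0,0],[0,0,0]],[[0,0,0],[0,0,0]]]}}

```text
clock: 10.35
tool_pos: [0.5416, 0.202, 0.0838]
eef_rot: [1.0, -0.028, 0.0, -0.0]
contact_force: [-0.0, 0.6, 0.3]
opening: 0.007
finger_force: 0.0
```

Run:
```python
from h import *
from m import measure
p,d=shot('side','side5'); measure(p,d,'side'); print(r.get_state()['contact_force'],r.get_state()['tool_pos'])
cv2.imwrite('pics/side5c.png',cv2.resize(p[130:290,200:420,::-1],None,fx=3.6,fy=3.6,interpolation=cv2.INTER_CUBIC))
```

```text
deck (0.5647636651992798, 0.21075282990932465) (0.23691782355308533, 0.12943732738494873) 86.95069885253906 z 0.05856321091310267
green 130 [0.55271196 0.29420699 0.07845436] [0.54894164 0.26052175 0.07658585] [0.02968321 0.11204422 0.01316355]
red 51 [0.55074795 0.22363605 0.10105436] [0.54282307 0.21105006 0.10329427] [0.02457609 0.04790411 0.01640499]
[ 0.46334454  0.1791014  -0.19149436] [0.54153909 0.20193125 0.08384567]
```

View pics/side5c.png

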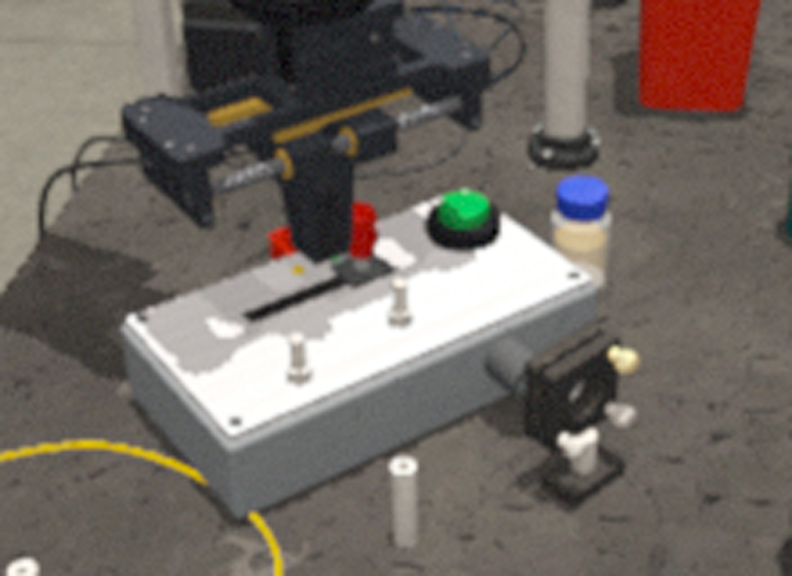

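The force peaked at about 6 N and then dropped to zero. The crop shows the knob at the left end of the slot (362,230), beyond the finger. I'll back off, rise and check from above.

>>> {"api": "step_arm", "payload": {"increments": [[[0,-0.6,0],[0,0,0]],[[0,-0.9,0],[0,0,0]],[[0,0,0],[0,0,0]],[[0,0,1.5],[0,0,0]],[[0,0,2],[0,0,0]],[[0,0,2],[0,0,0]],[[0,-4,0],[0,0,0]],[[0,-4,0],[0,0,0]],[[0,-4,0],[0,0,0]],[[0,0,0],[0,0,0]]]}}

```text
clock: 11.4
tool_pos: [0.541, 0.058, 0.1388]
eef_rot: [0.999, -0.034, -0.001, 0.003]
contact_force: [0.8, -0.7, 0.1]
opening: 0.007
finger_force: 0.0
```

Run:
```python
from h import *
from m import measure
for n in('side','top'):
    p,d=shot(n,n+'6'); measure(p,d,n)
cv2.imwrite('pics/top6c.png',cv2.resize(p[150:290,230:430,::-1],None,fx=4,fy=4,interpolation=cv2.INTER_CUBIC))
```

```text
deck (0.5649269819259644, 0.21136704087257385) (0.2366103231906891, 0.12819398939609528) 86.58590698242188 z 0.05858267917637745
green 125 [0.55268931 0.29451739 0.07850729] [0.54953364 0.30071933 0.07549628] [0.02858439 0.03602761 0.01071239]
red 60 [0.54784378 0.22421614 0.1006652 ] [0.54594448 0.2259175  0.09943238] [0.01837656 0.01898747 0.00848801]
deck (0.5612996816635132, 0.21295757591724396) (0.23750783503055573, 0.12907063961029053) 86.81507110595703 z 0.05936711784193743
green 183 [0.54539653 0.29886114 0.08012221] [0.5456606  0.29926213 0.0792623 ] [0.02722764 0.0270875  0.01489093]
red 76 [0.54090131 0.2278007  0.10240267] [0.54121188 0.22765011 0.10203104] [0.01517837 0.01730958 0.0100374 ]
```

View pics/top6c.png

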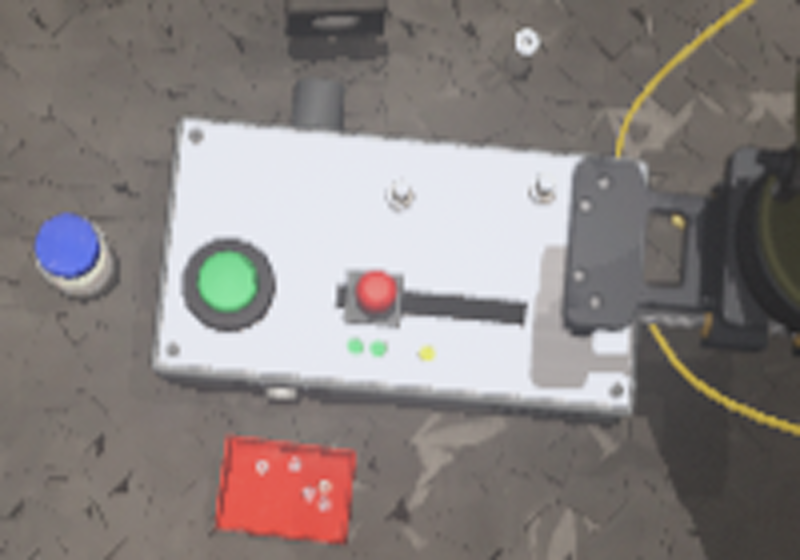

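The top crop shows the knob at (376,292) beside the two green dots, 71 mm from the button (70 expected), so the lever is home. The box hasn't moved. Next is the button.

>>> {"api": "step_arm", "payload": {"increments": [[[0,0,2.5],[0,0,0]],[[0,0,2.5],[0,0,0]],[[0,3,0],[0,0,0]],[[0,4,0],[0,0,0]],[[0.2,4,0],[0,0,0]],[[0.2,4,0],[0,0,0]],[[0.2,4,0],[0,0,0]],[[0,3,0],[0,0,0]],[[0,2,0],[0,0,0]],[[0,0,0],[0,0,0]]]}}

```text
clock: 12.5
tool_pos: [0.5451, 0.3133, 0.1885]
eef_rot: [1.0, -0.024, -0.0, -0.002]
contact_force: [-0.4, 0.4, -0.7]
opening: 0.002
finger_force: 0.0
```

>>> {"api": "step_arm", "payload": {"increments": [[[0,0,0],[0,0,0]],[[0,0,0],[0,0,0]],[[0,0,-2],[0,0,0]],[[0,0,-2],[0,0,0]],[[0,0,-2],[0,0,0]],[[0,0,-1],[0,0,0]],[[0,0,-0.8],[0,0,0]],[[0,0,-0.5],[0,0,0]],[[0,0,0],[0,0,0]],[[0,0,0],[0,0,0]]]}}

```text
clock: 13.5
tool_pos: [0.5478, 0.3068, 0.1063]
eef_rot: [1.0, -0.028, 0.0, -0.0]
contact_force: [-0.1, 0.4, 0.1]
opening: 0.005
finger_force: 0.0
```

>>> {"api": "step_arm", "payload": {"increments": [[[0,-0.8,0],[0,0,0]],[[0,0,0],[0,0,0]],[[0,0,-0.8],[0,0,0]],[[0,0,-0.8],[0,0,0]],[[0,0,-0.4],[0,0,0]],[[0,0,-0.2],[0,0,0]],[[0,0,-0.2],[0,0,0]],[[0,0,-0.2],[0,0,0]],[[0,0,-0.2],[0,0,0]],[[0,0,0],[0,0,0]]]}}

```text
clock: 14.5
tool_pos: [0.5473, 0.2987, 0.0778]
eef_rot: [1.0, -0.028, -0.0, 0.0]
contact_force: [-1.0, 0.1, 3.0]
opening: 0.005
finger_force: 1.5
```

>>> {"api": "step_arm", "payload": {"increments": [[[0,0,-0.1],[0,0,0]],[[0,0,-0.1],[0,0,0]],[[0,0,-0.1],[0,0,0]],[[0,0,-0.1],[0,0,0]],[[0,0,0],[0,0,0]],[[0,0,0],[0,0,0]],[[0,0,0],[0,0,0]],[[0,0,0],[0,0,0]],[[0,0,0],[0,0,0]],[[0,0,0],[0,0,0]]]}}

```text
clock: 15.5
tool_pos: [0.5473, 0.2987, 0.0762]
eef_rot: [1.0, -0.028, 0.0, -0.0]
contact_force: [-5.6, -1.8, 19.8]
opening: 0.002
finger_force: 9.9
```

The button is at its hard stop (z 0.0762, about 20 N), so I'll release and withdraw.

>>> {"api": "step_arm", "payload": {"increments": [[[0,0,0.4],[0,0,0]],[[0,0,0.4],[0,0,0]],[[0,0,0.5],[0,0,0]],[[0,0,1],[0,0,0]],[[0,0,2],[0,0,0]],[[0,0,3],[0,0,0]],[[0,0,3],[0,0,0]],[[0,0,3],[0,0,0]],[[0,0,0],[0,0,0]],[[0,0,0],[0,0,0]]]}}

```text
clock: 16.5
tool_pos: [0.5478, 0.2987, 0.2076]
eef_rot: [1.0, -0.028, 0.001, -0.0]
contact_force: [-0.4, -0.7, -0.3]
opening: 0.004
finger_force: 0.0
```

>>> {"api": "step_arm", "payload": {"increments": [[[0,-3,0],[0,0,0]],[[0,-4,0],[0,0,0]],[[0,-4,0],[0,0,0]],[[0,-4,0],[0,0,0]],[[0,-4,0],[0,0,0]],[[0,-4,0],[0,0,0]],[[0,-4,0],[0,0,0]],[[0,-3,0],[0,0,0]],[[0,0,0],[0,0,0]],[[0,0,0],[0,0,0]]]}}

```text
clock: 17.5
tool_pos: [0.5467, -0.0018, 0.2057]
eef_rot: [1.0, -0.029, -0.001, -0.0]
contact_force: [0.8, 1.1, -1.0]
opening: 0.007
finger_force: 0.0
```

Run:
```python
from h import *
from m import measure
p,d=shot('top','top7'); measure(p,d)
cv2.imwrite('pics/top7c.png',cv2.resize(p[130:300,230:430,::-1],None,fx=3.5,fy=3.5,interpolation=cv2.INTER_CUBIC))
```

```text
deck (0.5612298250198364, 0.21263566613197327) (0.23787236213684082, 0.12925951182842255) 86.79383087158203 z 0.0593033712902499
green 181 [0.54540686 0.29882847 0.08016296] [0.54570557 0.29930631 0.07830349] [0.02751759 0.02721083 0.01508309]
red 77 [0.54075965 0.22823564 0.10277216] [0.54056485 0.22765235 0.10127372] [0.01627239 0.01724935 0.012129  ]
```

View pics/top7c.png

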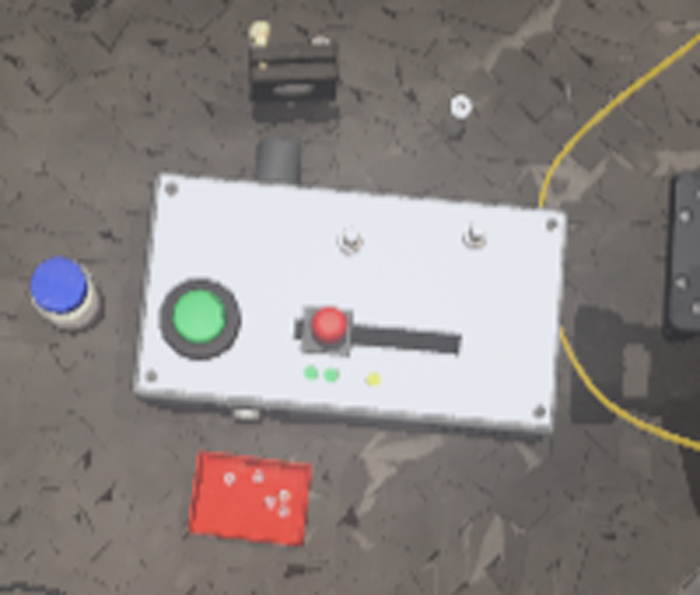

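The view shows the knob at (330,325), still home by the green dots, and the button back up at (198,316). Everything else is in place and the arm is clear, so I'm handing in.

```bash
python3 -c "
from plant import r
print(r.finish_job())"
```

```text
the job is handed in; nothing more can be done
None
```

The red lever is fully home at the second stop, the green button was then pressed fully down and came back up, nothing else was disturbed, and the job is handed in at about 17.6 s.

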